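# Hook up the pedal return spring with the spring puller

## Task

Hook the pedal return spring onto its anchor post with the spring puller, without touching the spring with the gripper. Draw the puller out of its holster by the shaft, lay it down on the bench fully out of the holster and let go, then take it again by its wooden handle: put its pin through the eye at the end of the spring, stretch the spring past the post, swing the hook over the post and ease it back, never letting it snap, until the hook rests tight on the post. Lay the puller back on the bench, off the base plate, and leave the other things where they are.

Things in the scene. Friction and masses are not known exactly. Their poses are not given: they have to be found in the camera images.
- base_plate: Dark steel pedal-box plate, 230 (x) x 130 (y) x 10 mm, fixed; origin at the centre of its underside, -x edge towards the robot. On it: swivel stud at (65, 0) mm, anchor post at (-60, 0), an aluminium master cylinder 100 x 32 mm centred at (45, 45), top 40 mm (black cap 60 mm) above the bench, with a thin rod to (-45, 45), and bolt heads 16 mm high.
- post (a point): Anchor post, a plain upright steel pin of 10 mm diameter whose top is 48 mm above the bench. This point is on its axis at the height of the spring (40 mm above the bench). It is 125 mm from the swivel.
- swivel (a point): Axis of the stud (capped, top 52 mm above the bench) about which the spring swings, at the height of the spring (40 mm).
- hook: Steel wire end of the spring, wire 5 mm thick, level, mid-plane 40 mm above the bench. Origin: centre of the hook's half-round bend (inner radius 7 mm, on the +x side). x points outwards, away from the swivel; z up. The shank lies at y = +9.5 mm (x -32 to 0), the short tip at y = -9.5 mm, ending at x = -6.5. Let back on the post, the origin comes within about 2 mm of the post's axis.
- eye (a point): Centre of the closed round eye at the very end of the spring, 20 mm outwards of the hook's origin along its x; inner diameter 16 mm, outer 26 mm, 5 mm thick, centred 40 mm above the bench. For the puller's pin.
- swing (a joint): Angle of the spring about the swivel, rad: 0 when it points straight at the post; positive anticlockwise from above. Starts at 0.3 to 0.6: the hook lies beside the post, its open side towards the post. Stops at -0.15 and 0.9; swings almost freely.
- stretch (a joint): Stretch of the spring, m: 0 relaxed (hook origin 95 mm from the swivel), at most 0.070. 150 N/m plus 2 N preload: about 6 N hooked on the post (0.028 to 0.030), about 9.5 N at 0.049, where the mouth is level with the post.
- puller: Spring puller, loose, 0.10 to 0.20 kg. Origin: on the pin's axis, level with the handle's underside, on which it stands; x from pin to handle, z up. Pin upright, 6 mm thick, z 2 to 30 mm. Shaft: steel, 10 mm wide, z 24 to 36, x -5 to 51 mm. Handle: wood, 26 mm wide, x 50 to 130, z 0 to 36 mm. With its underside 27 mm above the bench the pin is right through the eye, the shaft 8 mm clear of it.
- handle (a point): Centre of the puller's wooden handle (x = 90, z = 18 mm of the puller).
- holster: Grey steel tunnel screwed to the bench, 84 mm long (x), 42 wide, 46 high, inside 34 x 42 mm, closed at the back (+x), open at its -x mouth, which looks away from the robot; screw flanges 4 mm high to 41 mm either side. Origin on the bench under its middle. At the start it covers the puller's handle; the puller slides out in -x and is out once the handle's centre is 82 mm from this origin.
- socket: Bystander: deep steel socket standing up, 28 mm diameter, 60 mm tall; origin under its centre.
- tin: Bystander: aluminium tin, 70 mm diameter, 75 mm tall, left of the holster; origin under its centre.
- screwdriver: Bystander: screwdriver lying to the right of the plate (robot's view), roughly 200 mm long; origin about its middle, at its underside.
- mouth (a point): Middle of the hook's open mouth, 19 mm behind the hook's origin (-x of the hook). The hook is open on its -y side from 12 to 26 mm behind the origin: with the spring stretched so far that this point is as far from the swivel as the post is, the hook swings sideways over the post, until the shank stops it 2 mm past centre; then ease it back.

How it is judged:
By the outcome, as a careful person would: the job done as asked, in the order asked, and still so for the second after the job is handed in, with the robot touching nothing.
It also fails if it takes over 59 s, if anything falls off the work surface, if the arm or the gripper's body presses on something with over 40 N, if the wrist force passes 120 N, or if a joint passes its speed limit or range.

## Robot

A 6-joint arm with a two-finger parallel gripper is mounted at the origin on the work surface. World frame = base frame: x ahead of the robot, y to its left, z up, the work surface at z = 0. Lengths are in m, angles in rad, forces in N, time in s.
With the tool pointing down it reaches from about 0.35 to 0.775 m from the base axis. Payload 5.5 kg.
Tool frame: the origin (TCP) lies between the finger pads; the fingertips stand 19 mm ahead of it and the grasp point (between the pads) is the TCP; z points along the fingers, x is the direction in which the jaws open and shut, and the axes are right-handed (so a half turn about z gives the same grasp; the last joint's range is limited). The gripper opens to 85 mm and grips with 20 to 120 N. Pads are 22 mm wide; open, the fingers measure 114 mm over their backs; the gripper's body (76 mm by 85 mm) begins 54 mm behind the grasp point. The pads swing forward as they close: fully open they stand 13 mm farther back than shut.
Start: joints at [1.095, 0.313, 0.046, 1.304, 0, 1.431], TCP at [0.19, 0.543, 0.25] pointing down, gripper open.
Joint ranges: [-2.76, 2.76], [-0.86, 1.69], [-1.03, 1.26], [-2.2, 2.34], [-1.47, 1.5], [-3.14, 3.14]. Speed limits (rad/s): [2.57, 2.57, 3.14, 3.14, 3.14, 3.14].

## Interface

Orientations are given as a unit quaternion [w, x, y, z].
In Python, from workcell import env gives the robot as it stands. The module is installed in compiled form; this text tells all that it offers.
- The arm moves only by the tool carry_out, never from a script. Its argument "steps" is a list of rows, each a list of 7 numbers: the gripper command: -1 is shut, 1 is fully open, values between are in proportion, then the shift along the tool's x, y, z in m, then the turn, a rotation vector about the tool's x, y, z in rad. A call has 1 to 20 rows; each row shifts and turns the commanded pose from where the row before left it, along the tool's axes as they then stand; what a row does not reach is not made up. A row lasts 1/8 s, in which the tool goes at most 62.5 mm and 10.7 degrees, less where a joint would pass 70% of its speed; a pose out of reach is approached as far as the arm can. A call with a gripper value outside its range is refused whole. The fingers move at their own pace and stop on an object; "grip_force" is the grip in N (left out, the last holds). Time passes only in rows, so rows that do not move let the fingers close. It gives the time, the measured TCP pose, the force and the opening at its end, in the units of the state.
- env.get_state(): the state, without advancing time (a new reading comes with each control period).
- env.read_camera(name): name is "scene" or "side" or "wrist"; returns a dict with "color" (480x640x3 uint8, red, green, blue), "K" (3x3 intrinsics, pixels), "R" (3x3) and "t" (3): a world point X has camera coordinates R X + t. Camera axes: x right, y down, z forward; pixel columns grow to the right and rows downward; lengths in m; the calibration is good to about 2 mm. A picture is of the moment at which its call begins. There is no depth.
- env.hand_in(): hands the job in, once; it reports no verdict.
The state is a dict: "clock": time; "joint_pos": joint angles; "qvel": joint speeds; "tau": joint torques, N m; "tcp_pos": TCP position; "orientation": TCP orientation; "wrist_force": force on the tool from outside, world axes, zero at the start; "ft_torque": the same for the moment, N m; "finger_gap": finger opening in m.
Only numpy, scipy, OpenCV 4.12 (cv2) and the standard library are available. Lean on these libraries where they do the work, as an engineer would, in place of code of your own. Each camera call takes 0.05 s, during which the arm holds its last target. There are 200 camera calls.

## Working session

There is one attempt and no reset: what is moved stays moved. The work goes in short steps, Python scripts to look and compute and a tool call to move; the robot and the scene stay as the last step left them, time stands still between calls to the robot, and variables do not carry over. Pictures are saved under pics/ and viewed, about 8 in all and at most 12, crops included, and the job is handed in when it is done.

Besides the shell and the picture viewer there is one more tool, called as name(argument=value, ...), one argument or row to a line, values as JSON. carry_out: Moves the arm, as the interface text tells. Its arguments: {"type":"object","properties":{"steps":{"type":"array","items":{"type":"array","items":{"type":"number"}}},"grip_force":{"type":"number"}},"required":["steps"]}

```bash
mkdir -p pics; cat > h.py <<'E'
import numpy as np, cv2
from workcell import env
def shot(n,f):
    c=env.read_camera(n); cv2.imwrite(f'pics/{f}.png',c['color'][:,:,::-1])
    np.savez(f'pics/{f}.npz',K=c['K'],R=c['R'],t=c['t']); return c
def ray(f,u,v,z):
    c=np.load(f'pics/{f}.npz'); d=c['R'].T@np.linalg.solve(c['K'],[u,v,1.]); o=-c['R'].T@c['t']
    return o+d*(z-o[2])/d[2]
def proj(f,X):
    c=np.load(f'pics/{f}.npz'); p=c['K']@(c['R']@np.array(X)+c['t']); return p[:2]/p[2]
E
python3 - <<'E'
from h import *
for n in('scene','side','wrist'):
    c=shot(n,n+'0'); print(n,-c['R'].T@c['t'],c['R'][2])
print(env.get_state())
E
```

```text
scene [ 1.14712518 -0.27556962  1.10563311] [-0.46033241  0.2273692  -0.85813596]
side [ 0.01282831 -0.58082224  0.76055657] [ 0.52232253  0.55108926 -0.65075325]
wrist [0.11955698 0.56605365 0.37399764] [ 0.26714113 -0.0936218  -0.95909884]
{'clock': 0.15, 'joint_pos': array([ 1.09540612e+00,  3.13836561e-01,  4.52979043e-02,  1.30361415e+00,
       -2.82479142e-05,  1.43119953e+00]), 'qvel': array([-0.00066933, -0.00064547,  0.00473384,  0.00050241, -0.00029819,
       -0.00014557]), 'tau': array([ 2.17920533e-03, -4.81065166e+01,  2.98815054e+01,  1.38657502e-02,
       -5.47642844e-05,  1.31483228e-05]), 'tcp_pos': array([0.18933279, 0.54257906, 0.24963248]), 'orientation': array([ 3.24477443e-04,  8.15327463e-01,  5.78999713e-01, -5.95754588e-04]), 'wrist_force': array([ 0.19021516, -0.10810301, -0.31872295]), 'ft_torque': array([ 0.02799606, -0.02155035,  0.05218265]), 'finger_gap': 0.0852486593101555}
```

View pics/scene0.png

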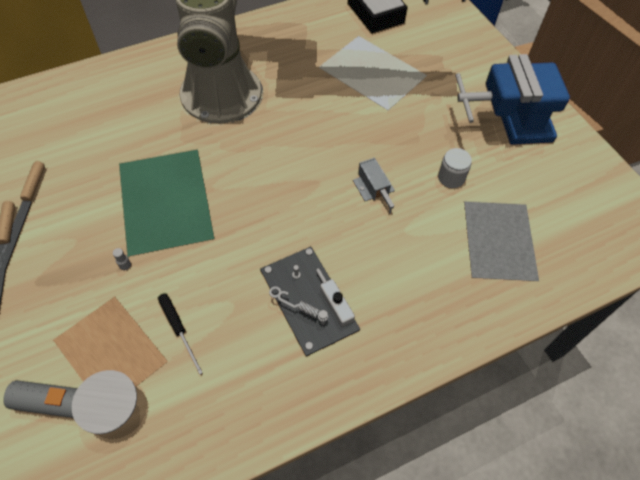

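View pics/side0.png

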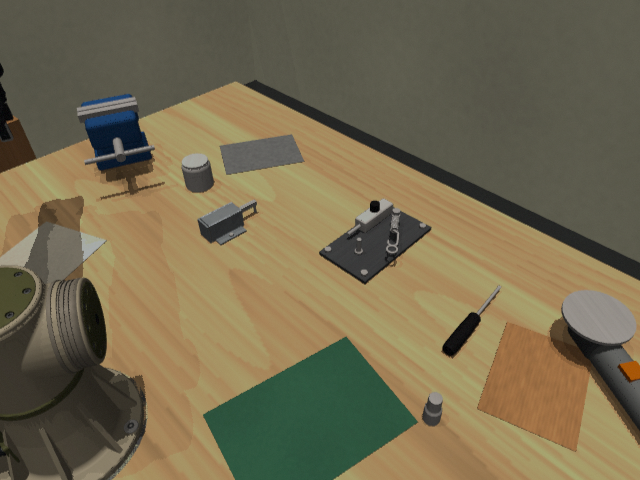

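Scene: plate with corners about (261,268), (309,247), (358,330), (311,353), holster near (375,180) with the puller's shaft tip near (391,208), tin (455,168), socket (121,260), and the screwdriver from (165,297) to (200,373). Zoom in on both areas.

```bash
python3 - <<'E'
from h import *
a=cv2.imread('pics/scene0.png')
p=cv2.resize(a[240:360,250:370],None,fx=5,fy=5,interpolation=cv2.INTER_CUBIC)[:600,:600]
q=cv2.resize(a[150:220,340:420],None,fx=2.5,fy=2.5,interpolation=cv2.INTER_CUBIC)
m=np.zeros((600,800,3),np.uint8); m[:,:600]=p; m[:q.shape[0],600:600+q.shape[1]]=q[:,:200]
s=cv2.imread('pics/side0.png')[185:255,190:270]; q=cv2.resize(s,None,fx=2.5,fy=2.5,interpolation=cv2.INTER_CUBIC); m[200:375,600:800]=q
cv2.imwrite('pics/crop1.png',m)
for n,u,v,z in [('c',261,268,.01),('c',309,247,.01),('c',358,330,.01),('c',311,353,.01),('tin',457,158,.075),('shafttip',391,208,.03)]: print(n,ray('scene0',u,v,z))
E
```

```text
c [ 0.55748069 -0.11196761  0.01      ]
c [0.55355341 0.0082962  0.01      ]
c [0.78102171 0.01470132 0.01      ]
c [ 0.78462713 -0.09617007  0.01      ]
tin [0.5149347  0.41589184 0.075     ]
shafttip [0.54961998 0.22249092 0.03      ]
```

View pics/crop1.png

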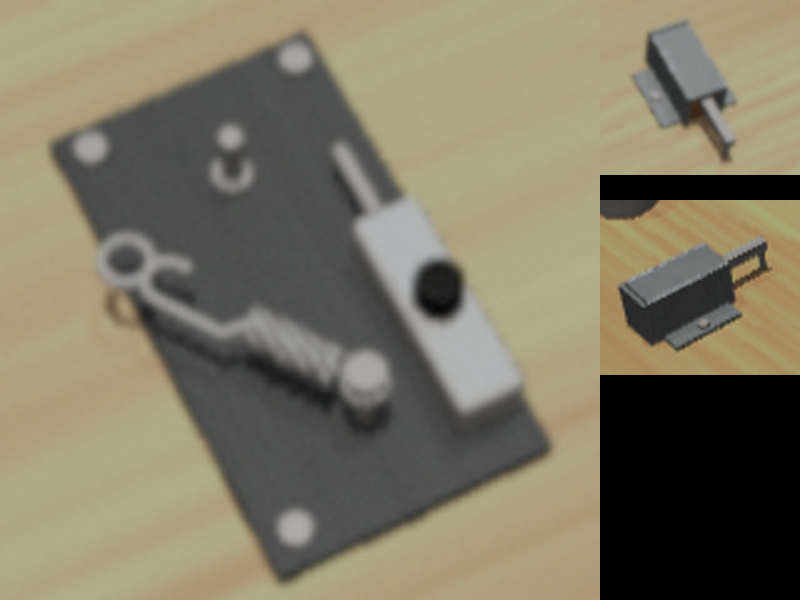

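```bash
python3 - <<'E'
from h import *
f=lambda u,v,z:ray('scene0',250+(u+.5)/5-.5,240+(v+.5)/5-.5,z)
g=lambda u,v,z:ray('scene0',340+(u-600+.5)/2.5-.5,150+(v+.5)/2.5-.5,z)
P=f(231,134,.048);S=f(365,366,.052);E=f(127,260,.04)
C=[f(*c,.01) for c in[(52,148),(305,32),(550,450),(283,580)]]
print('post',P,'swivel',S,np.linalg.norm((P-S)[:2]),'eye',E,np.linalg.norm((E-S)[:2]))
a=np.arctan2(*(P-S)[1::-1]);b=np.arctan2(*(E-S)[1::-1]);print('axis',a,'swing',b-a)
print(np.array(C),np.mean(C,0)); print('plate ang',np.arctan2(*(C[2]-C[1])[1::-1]),np.arctan2(*(C[3]-C[0])[1::-1]))
H=[g(*c,.046) for c in[(648,38),(688,22),(728,78),(690,97)]];print(np.array(H),np.mean(H,0))
print('hang',np.arctan2(*(H[0]-H[3])[1::-1]),np.arctan2(*(H[1]-H[2])[1::-1]))
print('tip',g(728,140,.036),'shaft root',g(706,101,.036))
E
```

```text
post [ 0.60621486 -0.04818521  0.048     ] swivel [ 0.73059335 -0.04451188  0.052     ] 0.12443272431850695 eye [ 0.6388764  -0.11169125  0.04      ] 0.11368846418537003
axis -3.11206773350118 swing 0.6026583724154411
[[ 0.55934991 -0.11516265  0.01      ]
 [ 0.55269588  0.01274434  0.01      ]
 [ 0.78165867  0.01816306  0.01      ]
 [ 0.78547218 -0.10743611  0.01      ]] [ 0.66979416 -0.04792284  0.01      ]
plate ang 0.02366195813797187 0.034156441636122054
[[0.4145467  0.20743819 0.046     ]
 [0.41340801 0.25223848 0.046     ]
 [0.48990596 0.25371793 0.046     ]
 [0.49433147 0.21005406 0.046     ]] [0.45304804 0.23086216 0.046     ]
hang -3.1088178147462813 -3.1222553398353514
tip [0.54714828 0.22273677 0.036     ] shaft root [0.49878158 0.22615283 0.036     ]
```

carry_out(
  steps=[
    [1, -0.016, 0.0345, 0, 0, 0, 0],
    [1, -0.016, 0.0345, 0, 0, 0, 0],
    [1, -0.016, 0.0345, 0, 0, 0, 0],
    [1, -0.016, 0.0345, 0, 0, 0, 0],
    [1, -0.016, 0.0345, 0, 0, 0, 0],
    [1, -0.016, 0.0345, 0, 0, 0, 0],
    [1, -0.016, 0.0345, 0, 0, 0, 0],
    [1, -0.016, 0.0345, 0, 0, 0, 0],
    [1, -0.016, 0.0345, 0, 0, 0, 0],
    [1, -0.016, 0.0345, 0, 0, 0, 0],
    [1, -0.016, 0.0345, 0, 0, 0, 0],
    [1, -0.016, 0.0345, 0, 0, 0, 0],
    [1, 0, 0, 0.033, 0, 0, -0.095],
    [1, 0, 0, 0.033, 0, 0, -0.095],
    [1, 0, 0, 0.033, 0, 0, -0.095],
    [1, 0, 0, 0, 0, 0, 0],
  ],
  grip_force=40,
)

```text
clock: 2.15
tcp_pos: [0.5148, 0.2245, 0.1485]
orientation: [-0.002, 0.725, 0.689, -0.003]
wrist_force: [1.4, 0.4, -0.2]
finger_gap: 0.0855
```

```bash
cat >> h.py <<'E'
def st():
    s=env.get_state(); w,x,y,z=s['orientation']
    th=np.arctan2(2*(x*y+w*z),1-2*(y*y+z*z)); return s,th
def to(X,th=None):
    "tool-frame shift (in present frame, before turning) and turn about tool z"
    s,t=st(); d=np.array(X)-s['tcp_pos']; c,n=np.cos(t),np.sin(t)
    print('shift',np.round([c*d[0]+n*d[1],n*d[0]-c*d[1],-d[2]],4),'turn',None if th is None else round(t-th,3))
def rep():
    s,t=st(); print('t',round(s['clock'],2),'tcp',s['tcp_pos'].round(4),'th',round(t,3),'F',s['wrist_force'].round(1),'gap',round(s['finger_gap'],4))
E
python3 - <<'E'
from h import *
shot('wrist','w1'); rep()
for n,u,v in[('sd',165,297),('sd',185,333),('sd',200,373)]: print(ray('scene0',u,v,.01))
print([proj('w1',p).round() for p in[(.542,.223,.036),(.493,.226,.036)]])
E
```

```text
t 2.2 tcp [0.5161 0.2249 0.1505] th 1.518 F [ 0.6 -0.2 -0. ] gap 0.0854
[ 0.53531974 -0.32731078  0.01      ]
[ 0.63293085 -0.31521614  0.01      ]
[ 0.72751931 -0.31582487  0.01      ]
[array([322., 282.]), array([323., 207.])]
```

View pics/w1.png

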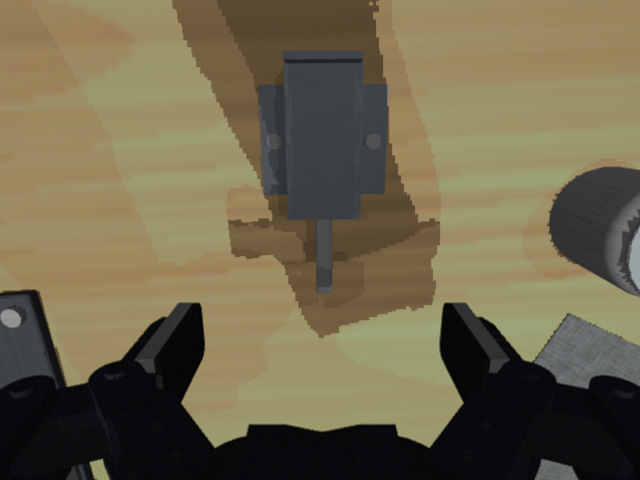

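Shaft is at column ~324, rows 218–290, right where predicted; descend and grip it.

carry_out(
  steps=[
    [1, -0.001, 0.003, 0.024, 0, 0, 0],
    [1, 0, 0, 0.024, 0, 0, 0],
    [1, 0, 0, 0.024, 0, 0, 0],
    [1, 0, 0, 0.024, 0, 0, 0],
    [1, 0, 0, 0.023, 0, 0, 0],
    [1, 0, 0, 0, 0, 0, 0],
    [-1, 0, 0, 0, 0, 0, 0],
    [-1, 0, 0, 0, 0, 0, 0],
    [-1, 0, 0, 0, 0, 0, 0],
    [-1, 0, 0, 0, 0, 0, 0],
    [-1, 0, 0, 0, 0, 0, 0],
    [-1, 0, 0, 0, 0, 0, 0],
  ],
  grip_force=50,
)

```text
clock: 3.7
tcp_pos: [0.5203, 0.2242, 0.0327]
orientation: [0.0, 0.725, 0.689, 0.0]
wrist_force: [-0.7, 0.2, 3.2]
finger_gap: 0.0092
```

carry_out(
  steps=[
    [-1, 0, 0.006, -0.001, 0, 0, 0],
    [-1, 0.001, 0.012, 0, 0, 0, 0],
    [-1, 0.001, 0.012, 0, 0, 0, 0],
    [-1, 0.001, 0.012, 0, 0, 0, 0],
    [-1, 0.001, 0.012, 0, 0, 0, 0],
    [-1, 0.001, 0.012, 0, 0, 0, 0],
    [-1, 0.001, 0.012, 0, 0, 0, 0],
    [-1, 0.001, 0.012, 0, 0, 0, 0],
    [-1, 0.001, 0.012, 0, 0, 0, 0],
    [-1, 0.001, 0.012, 0, 0, 0, 0],
    [-1, 0.001, 0.012, 0, 0, 0, 0],
    [-1, 0, 0.012, 0, 0, 0, 0],
    [-1, 0, 0, 0.001, 0, 0, 0],
    [-1, 0, 0, 0, 0, 0, 0],
  ],
)

```text
clock: 5.45
tcp_pos: [0.6591, 0.2271, 0.0329]
orientation: [0.0, 0.725, 0.689, 0.001]
wrist_force: [2.0, 0.1, 1.5]
finger_gap: 0.0088
```

```bash
python3 - <<'E'
from h import *
rep();shot('side','s2');a=cv2.imread('pics/s2.png');cv2.imwrite('pics/s2c.png',cv2.resize(a[150:300,150:350],None,fx=3,fy=3))
E
```

```text
t 5.45 tcp [0.6591 0.2271 0.0329] th 1.52 F [2.  0.1 1.5] gap 0.0088
```

View pics/s2c.png

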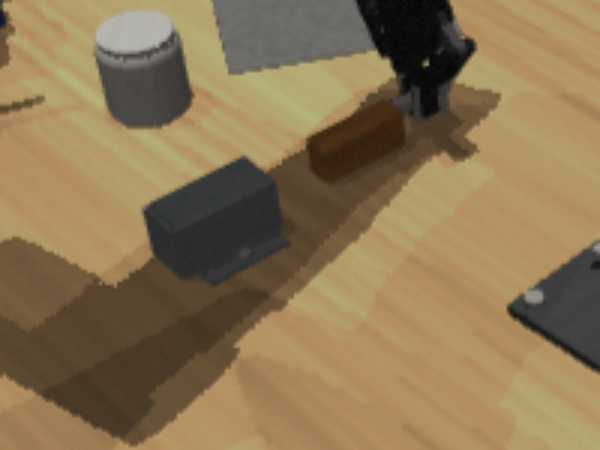

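Handle fully out, clear of the holster mouth. Release, rise, shift toward the handle.

carry_out(
  steps=[
    [0.3, 0, 0, 0, 0, 0, 0],
    [1, 0, 0, 0, 0, 0, 0],
    [1, 0, 0, 0, 0, 0, 0],
    [1, 0, 0, 0, 0, 0, 0],
    [1, 0, 0, -0.015, 0, 0, 0],
    [1, 0, 0, -0.03, 0, 0, 0],
    [1, 0, 0, -0.035, 0, 0, 0],
    [1, 0, -0.022, -0.035, 0, 0, 0],
    [1, 0, -0.023, 0, 0, 0, 0],
    [1, 0, -0.023, 0, 0, 0, 0],
    [1, 0, 0, 0, 0, 0, 0],
  ],
)

```text
clock: 6.88
tcp_pos: [0.5894, 0.2308, 0.1489]
orientation: [0.0, 0.725, 0.689, 0.0]
wrist_force: [-0.1, -0.3, -0.2]
finger_gap: 0.0854
```

```bash
python3 - <<'E'
from h import *
shot('wrist','w3');rep()
a=cv2.imread('pics/w3.png'); h=cv2.cvtColor(a,cv2.COLOR_BGR2HSV)
m=((h[...,0]<14)&(h[...,1]>130)&(h[...,2]<170)).astype(np.uint8)
n,l,s,c=cv2.connectedComponentsWithStats(m)
for i in np.argsort(-s[1:,4])[:3]+1: print(s[i],c[i])
i=np.argmax(s[1:,4])+1; b=cv2.minAreaRect(np.argwhere(l==i)[:,::-1].astype(np.float32)); q=cv2.boxPoints(b); print(b)
print([ray('w3',*p,.036).round(4) for p in q])
E
```

```text
t 6.92 tcp [0.5906 0.2307 0.1487] th 1.521 F [ 0.1 -0.4  0.8] gap 0.0857
[312 178   3   3   3] [313. 179.]
[320 180   3   2   3] [321.         180.33333333]
[309 178   2   2   3] [309.66666667 178.66666667]
((309.7500305175781, 178.75001525878906), (0.7071067094802856, 1.4142134189605713), 45.0)
[array([0.5511, 0.225 , 0.036 ]), array([0.5506, 0.2257, 0.036 ]), array([0.5509, 0.2259, 0.036 ]), array([0.5514, 0.2253, 0.036 ])]
```

View pics/w3.png

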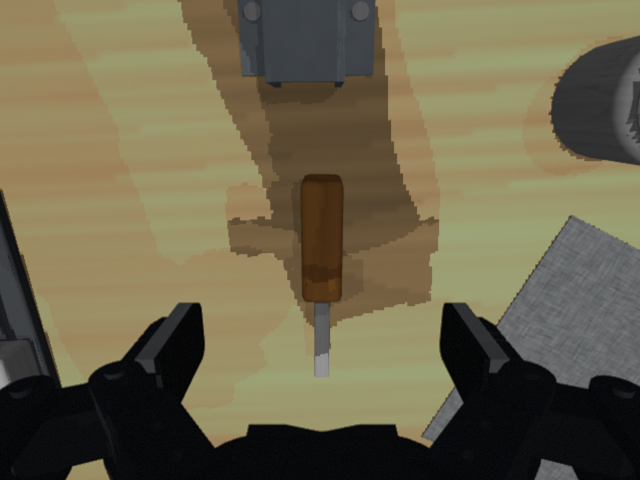

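Handle is at cols 302–343, rows 183–301; shaft centred at col 322, its end at row 377.

```bash
python3 - <<'E'
from h import *
for p in[(322.5,301),(322.5,184),(321.5,377)]: print(p,ray('w3',*p,.036))
a=ray('w3',321.5,377,.036);b=ray('w3',322.5,301,.036);c=ray('w3',322.5,184,.036);d=c-a;L=np.linalg.norm(d);d/=L
print(L,np.arctan2(d[1],d[0])); b0=b+d*.040; print('handle',b0, 'from tip', a+d*.095); to([b0[0],b0[1],.021])
E
```

```text
(322.5, 301) [0.6305864  0.22911849 0.036     ]
(322.5, 184) [0.55449301 0.23287494 0.036     ]
(321.5, 377) [0.68784659 0.22560265 0.036     ]
0.13355172762562917 3.0871127259396114
handle [0.59064575 0.23129661 0.036     ] from tip [0.59298754 0.23077568 0.036     ]
shift [ 0.0006 -0.      0.1277] turn None
```

carry_out(
  steps=[
    [1, 0.0005, 0, 0.025, 0, 0, 0],
    [1, 0, 0, 0.025, 0, 0, 0],
    [1, 0, 0, 0.025, 0, 0, 0],
    [1, 0, 0, 0.025, 0, 0, 0],
    [1, 0, 0, 0.0225, 0, 0, 0],
    [1, 0, 0, 0, 0, 0, 0],
    [-1, 0, 0, 0, 0, 0, 0],
    [-1, 0, 0, 0, 0, 0, 0],
    [-1, 0, 0, 0, 0, 0, 0],
    [-1, 0, 0, 0, 0, 0, 0],
    [-1, 0, 0, 0, 0, 0, 0],
    [-1, 0, 0, -0.03, 0, 0, 0],
    [-1, 0, 0, -0.05, 0, 0, 0],
    [-1, 0, 0, -0.05, 0, 0, 0],
    [-1, 0, 0, 0, 0, 0, 0],
    [-1, 0, 0, 0, 0, 0, 0],
  ],
  grip_force=90,
)

```text
clock: 8.93
tcp_pos: [0.5898, 0.2309, 0.1539]
orientation: [-0.0, 0.725, 0.689, -0.001]
wrist_force: [0.1, -0.1, -1.6]
finger_gap: 0.0248
```

```bash
python3 - <<'E'
from h import *
rep()
# puller: pin offset from TCP 0.090 along puller x reversed. Aim: pin over eye, yaw radial
P=np.array([.606,-.048]);S=np.array([.7305,-.0445]);E=np.array([.6389,-.1117])
r=(E-S)/np.linalg.norm(E-S);ang=np.arctan2(r[1],r[0])%(2*np.pi);T=E+.09*r
print('r',r,'ang',ang,'TCP',T,'theta',ang-np.pi/2+0.0045)
E
```

```text
t 8.93 tcp [0.5898 0.2309 0.1539] th 1.52 F [ 0.1 -0.1 -1.6] gap 0.0248
r [-0.80629304 -0.59151629] ang 3.7745307749800237 TCP [ 0.56633363 -0.16493647] theta 2.2082344481851273
```

carry_out(
  steps=[
    [-1, -0.036, 0, 0, 0, 0, 0],
    [-1, -0.036, 0, 0, 0, 0, 0],
    [-1, -0.036, -0.001, 0, 0, 0, 0],
    [-1, -0.036, 0, 0, 0, 0, 0],
    [-1, -0.036, -0.001, 0, 0, 0, 0],
    [-1, -0.036, 0, 0, 0, 0, 0],
    [-1, -0.036, -0.001, 0, 0, 0, 0],
    [-1, -0.036, 0, 0, 0, 0, 0],
    [-1, -0.036, 0, 0, 0, 0, 0],
    [-1, -0.036, 0, 0, 0, 0, 0],
    [-1, -0.036, 0, 0, 0, 0, 0],
    [-1, 0, 0, 0, 0, 0, -0.138],
    [-1, 0, 0, 0, 0, 0, -0.138],
    [-1, 0, 0, 0, 0, 0, -0.138],
    [-1, 0, 0, 0, 0, 0, -0.137],
    [-1, 0, 0, 0, 0, 0, -0.137],
    [-1, 0, 0, 0.02, 0, 0, 0],
    [-1, 0, 0, 0, 0, 0, 0],
  ],
)

```text
clock: 11.18
tcp_pos: [0.5648, -0.1632, 0.131]
orientation: [-0.004, 0.45, 0.893, -0.0]
wrist_force: [-0.7, 0.0, -0.7]
finger_gap: 0.0245
```

```bash
python3 - <<'E'
from h import *
rep()
for n in('scene','side','wrist'): shot(n,n+'4')
m=np.zeros((600,800,3),np.uint8)
a=cv2.imread('pics/scene4.png');m[:,:400]=cv2.resize(a[230:350,245:325],None,fx=5,fy=5,interpolation=cv2.INTER_CUBIC)
a=cv2.imread('pics/side4.png');m[:400,400:]=cv2.resize(a[190:290,340:440],None,fx=4,fy=4,interpolation=cv2.INTER_CUBIC)
a=cv2.imread('pics/wrist4.png');m[400:,400:667]=cv2.resize(a,(267,200))
cv2.imwrite('pics/m4.png',m)
E
```

```text
t 11.18 tcp [ 0.5648 -0.1632  0.131 ] th 2.208 F [-0.7  0.  -0.7] gap 0.0245
```

View pics/m4.png

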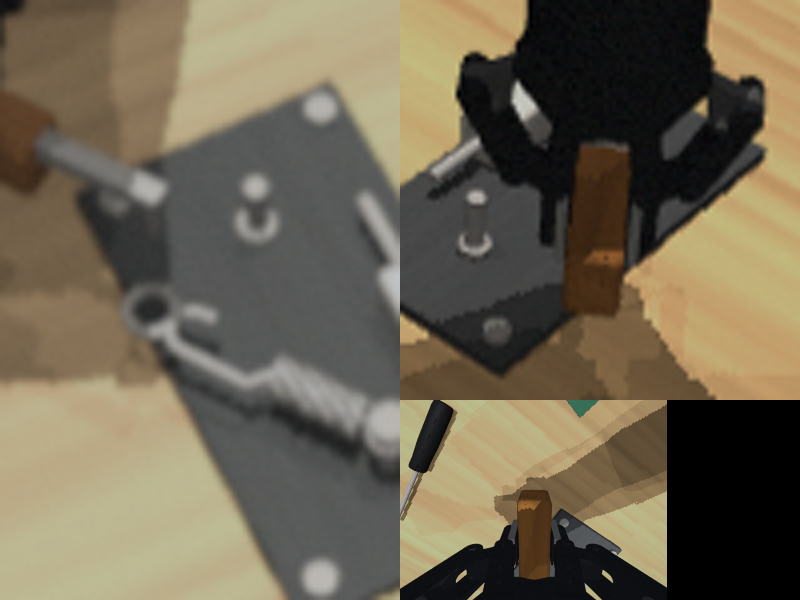

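```bash
python3 - <<'E'
from h import *
s,th=st(); T=s['tcp_pos']; a=th+np.pi/2-.0045; r=np.array([np.cos(a),np.sin(a)]);n=np.array([-r[1],r[0]])
z0=T[2]-.026
def pt(x,y,z): q=T[:2]+r*(x-.09)+n*y; return [q[0],q[1],z0+z]
for p in[(-5,5,36),(-5,-5,36),(-5,5,24),(-5,-5,24),(0,0,2),(50,5,36),(50,-5,36)]:
    u=proj('scene4',pt(*np.array(p)/1e3)); print(p,((u-[245,230]+.5)*5-.5).round())
print('pin',pt(0,0,.013)); f=lambda u,v,z:ray('scene4',245+(u+.5)/5-.5,230+(v+.5)/5-.5,z)
print('eye now',f(152,310,.04),'post',f(255,186,.048))
print('tip mid end edge',f(159,198,z0+.036), pt(-.005,0,.036))
E
```

```text
(-5, 5, 36) [146. 207.]
(-5, -5, 36) [159. 187.]
(-5, 5, 24) [148. 222.]
(-5, -5, 24) [160. 202.]
(0, 0, 2) [146. 233.]
(50, 5, 36) [ 26. 149.]
(50, -5, 36) [ 39. 129.]
pin [np.float64(0.6395204187859006), np.float64(-0.11090499536477538), np.float64(0.12113097620121642)]
eye now [ 0.6388764  -0.11169125  0.04      ] post [ 0.60692852 -0.04898571  0.048     ]
tip mid end edge [ 0.64493891 -0.10579193  0.14413098] [np.float64(0.6435527197433065), np.float64(-0.10794855341728116), np.float64(0.14413097620121643)]
```

carry_out(
  steps=[
    [-1, -0.0005, -0.0015, 0.02, 0, 0, 0],
    [-1, 0, 0, 0.02, 0, 0, 0],
    [-1, 0, 0, 0.018, 0, 0, 0],
    [-1, 0, 0, 0, 0, 0, 0],
    [-1, 0, 0, 0, 0, 0, 0],
  ],
)

```text
clock: 11.95
tcp_pos: [0.5671, -0.1659, 0.0777]
orientation: [0.001, 0.45, 0.893, 0.0]
wrist_force: [0.0, -0.4, -1.3]
finger_gap: 0.0247
```

```bash
python3 - <<'E'
from h import *
rep()
for n in('scene','side'): shot(n,n+'5')
m=np.zeros((600,800,3),np.uint8)
a=cv2.imread('pics/scene5.png');b=cv2.resize(a[260:320,250:310],None,fx=10,fy=10,interpolation=cv2.INTER_CUBIC)
m[:,:600]=np.clip(255*(b/255.)**.6,0,255)
a=cv2.imread('pics/side5.png');m[:200,600:]=cv2.resize(a[215:265,365:415],None,fx=4,fy=4,interpolation=cv2.INTER_CUBIC)
cv2.imwrite('pics/m5.png',m)
E
```

```text
t 11.95 tcp [ 0.5671 -0.1659  0.0777] th 2.208 F [ 0.  -0.4 -1.3] gap 0.0247
```

View pics/m5.png

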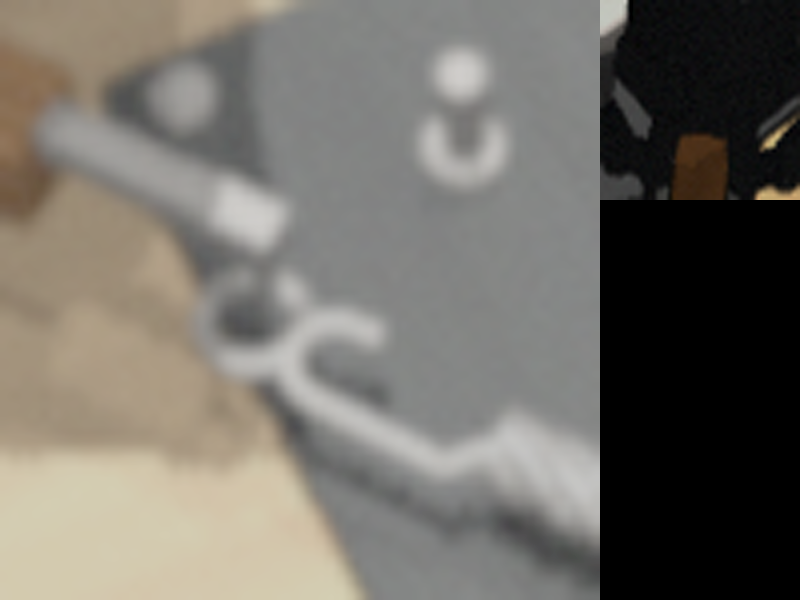

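```bash
python3 - <<'E'
from h import *
T=np.mean([st()[0]['tcp_pos'] for _ in range(5)],0); th=st()[1]; a=th+np.pi/2-.0045; r=np.array([np.cos(a),np.sin(a)]);n=np.array([-r[1],r[0]])
z0=T[2]-.026;print(T)
def pt(x,y,z): q=T[:2]+r*(x-.09)+n*y; return [q[0],q[1],z]
cr=lambda u:((u-[250,260]+.5)*10-.5).round()
for p in[(-.005,.005,z0+.036),(-.005,-.005,z0+.036),(-.005,.005,z0+.024),(-.005,-.005,z0+.024),(0,0,z0+.024),(0,0,z0+.002),(0,0,.04)]: print(p,cr(proj('scene5',pt(*p))))
f=lambda u,v,z:ray('scene5',250+(u+.5)/10-.5,260+(v+.5)/10-.5,z)
E=f(250,322,.04);print('eye',E); print('per-mm: tool x,y of eye-pin',pt(0,0,.04)); 
for d in [(0.001,0),(0,.001)]: print(cr(proj('scene5',np.array(pt(d[0],d[1],.04))))-cr(proj('scene5',pt(0,0,.04))))
E
```

```text
[ 0.5673111  -0.16595363  0.07798102]
(-0.005, 0.005, np.float64(0.0879810205349364)) [249. 251.]
(-0.005, -0.005, np.float64(0.0879810205349364)) [274. 213.]
(-0.005, 0.005, np.float64(0.07598102053493638)) [252. 278.]
(-0.005, -0.005, np.float64(0.07598102053493638)) [276. 240.]
(0, 0, np.float64(0.07598102053493638)) [243. 249.]
(0, 0, np.float64(0.05398102053493639)) [249. 297.]
(0, 0, 0.04) [252. 326.]
eye [ 0.6387955  -0.11269407  0.04      ]
per-mm: tool x,y of eye-pin [np.float64(0.6398882567460888), np.float64(-0.11273186134403959), 0.04]
[-4. -2.]
[-2.  4.]
```

carry_out(
  steps=[
    [-1, -0.0007, -0.003, 0, 0, 0, 0],
    [-1, 0, 0, 0.004, 0, 0, 0],
    [-1, 0, 0, 0.004, 0, 0, 0],
    [-1, 0, 0, 0.003, 0, 0, 0],
    [-1, 0, 0, 0.003, 0, 0, 0],
    [-1, 0, 0, 0.002, 0, 0, 0],
    [-1, 0, 0, 0, 0, 0, 0],
  ],
)

```text
clock: 12.92
tcp_pos: [0.5644, -0.1679, 0.0605]
orientation: [-0.0, 0.45, 0.893, 0.0]
wrist_force: [-0.1, -0.2, -2.2]
finger_gap: 0.0247
```

carry_out(
  steps=[
    [-1, 0, 0, 0.003, 0, 0, 0],
    [-1, 0, 0, 0.003, 0, 0, 0],
    [-1, 0, 0, 0.002, 0, 0, 0],
    [-1, 0, 0, 0, 0, 0, 0],
    [-1, 0, 0, 0, 0, 0, 0],
  ],
)

```text
clock: 13.55
tcp_pos: [0.5646, -0.168, 0.0528]
orientation: [0.0, 0.45, 0.893, 0.0]
wrist_force: [0.4, 1.1, -1.1]
finger_gap: 0.0248
```

```bash
python3 - <<'E'
from h import *
rep(); shot('scene','scene6')
m=np.zeros((500,500,3),np.uint8)
a=cv2.imread('pics/scene6.png');b=cv2.resize(a[260:310,250:300],None,fx=10,fy=10,interpolation=cv2.INTER_CUBIC)
cv2.imwrite('pics/m6.png',np.clip(255*(b/255.)**.6,0,255))
E
```

```text
t 13.55 tcp [ 0.5646 -0.168   0.0528] th 2.208 F [ 0.4  1.1 -1.1] gap 0.0248[ WARN:0@3.120] global loadsave.cpp:1063 imwrite_ Unsupported depth image for selected encoder is fallbacked to CV_8U.
```

View pics/m6.png

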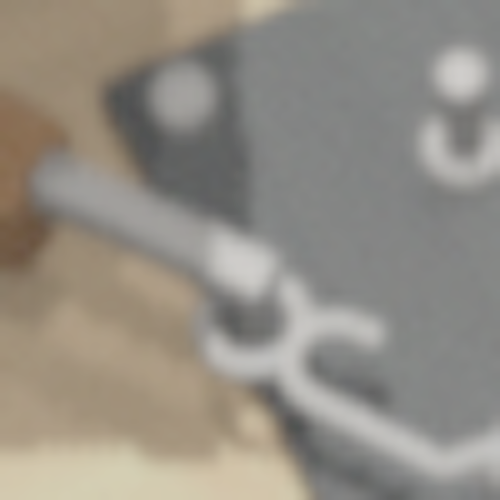

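Pin is through the eye. Stretch outward along the spring.

carry_out(
  steps=[
    [-1, 0, -0.004, 0, 0, 0, 0],
    [-1, 0, -0.004, 0, 0, 0, 0],
    [-1, 0, -0.004, 0, 0, 0, 0],
    [-1, 0, -0.004, 0, 0, 0, 0],
    [-1, 0, -0.004, 0, 0, 0, 0],
    [-1, 0, -0.004, 0, 0, 0, 0],
    [-1, 0, -0.004, 0, 0, 0, 0],
    [-1, 0, -0.004, 0, 0, 0, 0],
    [-1, 0, -0.004, 0, 0, 0, 0],
    [-1, 0, -0.004, 0, 0, 0, 0],
    [-1, 0, -0.004, 0, 0, 0, 0],
    [-1, 0, -0.004, 0, 0, 0, 0],
    [-1, 0, 0, 0, 0, 0, 0],
    [-1, 0, 0, 0, 0, 0, 0],
    [-1, 0, 0, 0, 0, 0, 0],
  ],
)

```text
clock: 15.48
tcp_pos: [0.5271, -0.1961, 0.0531]
orientation: [0.001, 0.45, 0.893, 0.001]
wrist_force: [6.8, 4.3, -1.7]
finger_gap: 0.0246
```

```bash
python3 - <<'E'
from h import *
rep(); shot('scene','scene7')
a=cv2.imread('pics/scene7.png')[230:330,235:335]
b=cv2.resize(a,(600,600),interpolation=cv2.INTER_CUBIC)
cv2.imwrite('pics/m7.png',np.clip(255*(b/255.)**.6,0,255).astype(np.uint8))
E
```

```text
t 15.47 tcp [ 0.5271 -0.1961  0.0531] th 2.209 F [ 6.8  4.3 -1.7] gap 0.0246
```

View pics/m7.png

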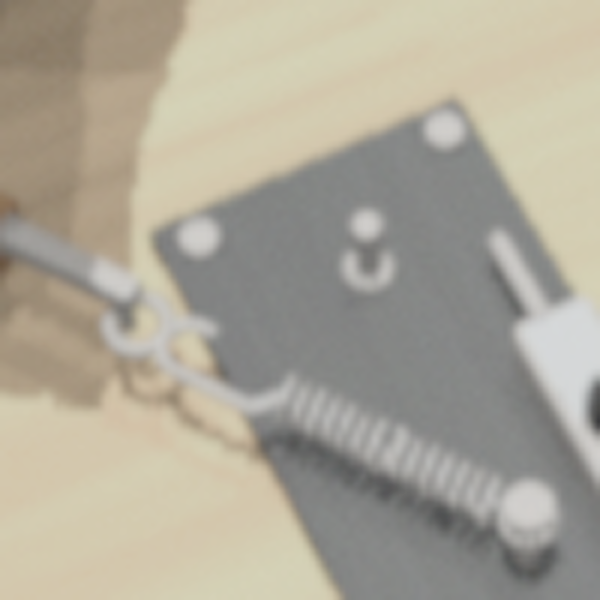

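carry_out(
  steps=[
    [-1, 0, -0.003, 0, 0, 0, 0],
    [-1, 0, -0.003, 0, 0, 0, 0],
    [-1, 0, -0.0025, 0, 0, 0, 0],
    [-1, 0.0131, 0.0003, 0, 0, 0, 0.05],
    [-1, 0.0131, 0.0003, 0, 0, 0, 0.05],
    [-1, 0.0131, 0.0003, 0, 0, 0, 0.05],
    [-1, 0.0131, 0.0003, 0, 0, 0, 0.05],
    [-1, 0.0131, 0.0003, 0, 0, 0, 0.05],
    [-1, 0.0131, 0.0003, 0, 0, 0, 0.05],
    [-1, 0, 0, 0, 0, 0, 0],
    [-1, 0, 0, 0, 0, 0, 0],
    [-1, 0, 0, 0, 0, 0, 0],
  ],
)

```text
clock: 17.02
tcp_pos: [0.4849, -0.133, 0.0537]
orientation: [0.002, 0.578, 0.816, 0.001]
wrist_force: [9.3, 3.1, -3.3]
finger_gap: 0.0247
```

```bash
cat >> h.py <<'E'
def polar():
    rep(); s,th=st(); S=np.array([.7305,-.0445]); d=s['tcp_pos'][:2]-S; R=np.hypot(*d); a=np.arctan2(d[1],d[0])%(2*np.pi)
    r=d/R; F=s['wrist_force'][:2]; print('R',R.round(4),'swing',round(a-3.1706,3),'yaw-radial',round(th+np.pi/2-.0045-a,3),'Frad_in',(-F@r).round(2),'Ftan(ccw)',round(F@np.array([-r[1],r[0]]),2))
E
python3 - <<'E'
from h import *
polar(); shot('scene','scene8')
a=cv2.imread('pics/scene8.png')[230:330,235:335]
b=cv2.resize(a,(600,600),interpolation=cv2.INTER_CUBIC)
cv2.imwrite('pics/m8.png',np.clip(255*(b/255.)**.6,0,255).astype(np.uint8))
E
```

```text
t 17.02 tcp [ 0.4849 -0.133   0.0537] th 1.908 F [ 9.3  3.1 -3.3] gap 0.0247
R 0.261 swing 0.317 yaw-radial -0.013 Frad_in 9.81 Ftan(ccw) 0.29
```

View pics/m8.png

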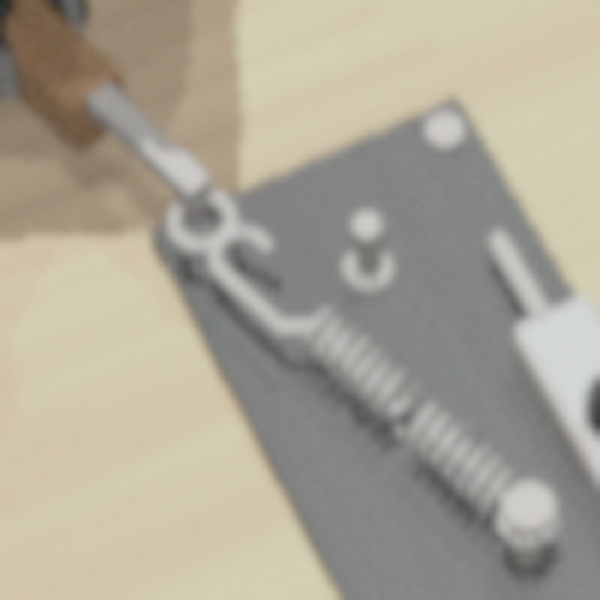

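Force 9.8 N ≈ 0.05 m stretch, so the mouth is level with the post. Swing on over the post.

carry_out(
  steps=[
    [-1, 0.0131, 0.0003, 0, 0, 0, 0.05],
    [-1, 0.0131, 0.0003, 0, 0, 0, 0.05],
    [-1, 0.0131, 0.0003, 0, 0, 0, 0.05],
    [-1, 0.0131, 0.0003, 0, 0, 0, 0.05],
    [-1, 0.0131, 0.0003, 0, 0, 0, 0.05],
    [-1, 0.0131, 0.0003, 0, 0, 0, 0.05],
    [-1, 0, 0, 0, 0, 0, 0],
    [-1, 0, 0, 0, 0, 0, 0],
    [-1, 0, 0, 0, 0, 0, 0],
  ],
)

```text
clock: 18.2
tcp_pos: [0.4711, -0.0569, 0.054]
orientation: [0.003, 0.694, 0.72, 0.002]
wrist_force: [9.2, 0.3, -4.6]
finger_gap: 0.0242
```

```bash
python3 - <<'E'
from h import *
polar(); shot('scene','scene9')
# hook wire points near post: print bright profile
for X in [(.606,-.048,.048)]: print(proj('scene9',X))
for k in (-.1,0): 
  for rr,n in((.144,'origin'),(.164,'eye')):
    a=3.1706; print(n,proj('scene9',(.7305+rr*np.cos(a),-.0445+rr*np.sin(a),.04)).round(1)); 
  break
E
```

```text
t 18.2 tcp [ 0.4711 -0.0569  0.054 ] th 1.608 F [ 9.2  0.3 -4.6] gap 0.0242
R 0.2597 swing 0.019 yaw-radial -0.015 Frad_in 9.23 Ftan(ccw) 0.12
[295.83667107 266.28925454]
origin [291.9 261.1]
eye [287.9 254.1]
```

carry_out(
  steps=[
    [-1, 0.0026, 0, 0.0005, 0, 0, 0.01],
    [-1, 0.0026, 0, 0.0005, 0, 0, 0.01],
    [-1, 0.0013, 0, 0, 0, 0, 0.005],
    [-1, 0, 0, 0, 0, 0, 0],
    [-1, 0, 0, 0, 0, 0, 0],
  ],
)

```text
clock: 18.88
tcp_pos: [0.4712, -0.0506, 0.0532]
orientation: [0.004, 0.703, 0.711, 0.002]
wrist_force: [9.2, 0.1, -3.4]
finger_gap: 0.0248
```

```bash
python3 - <<'E'
from h import *
polar()
E
```

```text
t 18.88 tcp [ 0.4712 -0.0506  0.0532] th 1.583 F [ 9.2  0.1 -3.4] gap 0.0248
R 0.2593 swing -0.006 yaw-radial -0.016 Frad_in 9.21 Ftan(ccw) 0.07
```

carry_out(
  steps=[
    [-1, 0.0016, 0, 0, 0, 0, 0.006],
    [-1, 0.0016, 0, 0, 0, 0, 0.006],
    [-1, 0, 0, 0, 0, 0, 0],
    [-1, 0, 0, 0, 0, 0, 0],
  ],
)

```text
clock: 19.38
tcp_pos: [0.4713, -0.0474, 0.0532]
orientation: [0.004, 0.707, 0.707, 0.002]
wrist_force: [9.1, 0.8, -3.9]
finger_gap: 0.0248
```

```bash
python3 - <<'E'
from h import *
polar(); shot('scene','scene10')
a=cv2.imread('pics/scene10.png')[235:295,265:325]
b=cv2.resize(a,(600,600),interpolation=cv2.INTER_CUBIC)
cv2.imwrite('pics/m10.png',np.clip(255*(b/255.)**.6,0,255).astype(np.uint8))
E
```

```text
t 19.38 tcp [ 0.4713 -0.0474  0.0532] th 1.571 F [ 9.1  0.8 -3.9] gap 0.0248
R 0.2593 swing -0.018 yaw-radial -0.016 Frad_in 9.12 Ftan(ccw) -0.74
```

carry_out(
  steps=[
    [-1, 0.0016, 0, 0, 0, 0, 0.006],
    [-1, 0.0016, 0, 0, 0, 0, 0.006],
    [-1, 0, 0, 0, 0, 0, 0],
    [-1, 0, 0, 0, 0, 0, 0],
  ],
)

```text
clock: 19.92
tcp_pos: [0.4713, -0.0451, 0.0533]
orientation: [0.004, 0.712, 0.702, 0.001]
wrist_force: [9.2, -3.5, -4.0]
finger_gap: 0.0246
```

```bash
python3 - <<'E'
from h import *
polar(); print(env.get_state()['ft_torque'])
shot('scene','scene11'); a=cv2.imread('pics/scene11.png')[245:285,275:315].max(2)
print('\n'.join(' '.join(f'{v:3d}' for v in r) for r in a[4:28,4:32]))
E
```

```text
t 19.93 tcp [ 0.4713 -0.0451  0.0533] th 1.557 F [ 9.2 -3.5 -4. ] gap 0.0246
R 0.2592 swing -0.027 yaw-radial -0.02 Frad_in 9.15 Ftan(ccw) 3.53
[-0.60770862 -1.62848212 -0.22013729]
127 132 135 130 116 108 106 101 111 126 113 102 122 159 173 177 179 180 180 181 177 169 157 141 122 110 105 124
152 159 163 156 136 119 123 125 103  88  80  81 114 157 172 179 180 179 177 174 162 148 128 108  94  91 107 147
173 177 179 175 160 141 143 138 105  75  73  93 122 155 169 173 172 163 159 147 129 110  97  86  86  86 111 156
181 181 183 181 174 161 153 133  99  77  79 116 144 154 165 166 154 132 121 110  95  90  88  86  88  86 106 147
182 182 182 180 174 168 153 124  93  76  84 124 152 150 159 161 131 103  93  86  87  86  87  86  87  85  94 121
182 182 182 179 171 168 157 122  94  75  77 109 133 136 155 158 122  93  83  87  85  86  87  88  87  85  87  93
182 181 181 178 174 169 161 131  96  73  67  78  98 124 155 154 116  89  85  86  87  87  86  87  88  88  84  83
180 181 181 180 174 165 162 147 116  92  81  86 112 140 155 147 119  98  90  84  86  86  87  87  86  86  85  86
179 178 177 172 159 14
[... 1069 characters left out ...]
  83  84  85  83  84  87  86
 82  82  84  80  77  78  73  78  78  71  76 123 153 149 137 159 173 174 160 119  84  80  83  83  83  86  84  85
 84  84  82  81  81  78  76  78  74  70  60  94 142 156 144 153 165 166 150 108  78  81  84  85  85  86  85  86
 83  84  81  83  81  80  80  79  77  70  54  68 120 152 150 135 138 137 118  88  76  83  84  84  84  85  84  83
 82  82  82  82  83  82  82  79  76  75  66  58  92 142 155 133 103  94  83  77  81  86  87  85  82  84  85  84
 82  84  83  82  85  83  83  80  77  78  74  59  72 119 152 146 110  78  74  86  93  92  87  85  85  83  84  85
 82  84  82  83  83  82  83  81  75  77  79  71  60  93 139 156 130  93  78 103 120 102  91  89  89  86  84  85
```

Post is inside the hook and the shank bears on it (tangential 3.5 N). Back off ~2 mm sideways and ease back.

carry_out(
  steps=[
    [-1, -0.002, 0, 0, 0, 0, -0.005],
    [-1, 0, 0.002, 0, 0, 0, 0],
    [-1, 0, 0.002, 0, 0, 0, 0],
    [-1, 0, 0.002, 0, 0, 0, 0],
    [-1, 0, 0.002, 0, 0, 0, 0],
    [-1, 0, 0.002, 0, 0, 0, 0],
    [-1, 0, 0.002, 0, 0, 0, 0],
    [-1, 0, 0.002, 0, 0, 0, 0],
    [-1, 0, 0.001, 0, 0, 0, 0],
    [-1, 0, 0, 0, 0, 0, 0],
    [-1, 0, 0, 0, 0, 0, 0],
  ],
)

```text
clock: 21.35
tcp_pos: [0.4852, -0.0463, 0.0529]
orientation: [0.003, 0.71, 0.704, 0.001]
wrist_force: [6.5, -1.4, -2.0]
finger_gap: 0.0246
```

```bash
python3 - <<'E'
from h import *
polar()
E
```

```text
t 21.35 tcp [ 0.4852 -0.0463  0.0529] th 1.563 F [ 6.5 -1.4 -2. ] gap 0.0246
R 0.2453 swing -0.022 yaw-radial -0.02 Frad_in 6.51 Ftan(ccw) 1.4
```

carry_out(
  steps=[
    [-1, -0.001, 0.001, 0, 0, 0, 0],
    [-1, 0, 0.001, 0, 0, 0, 0],
    [-1, 0, 0.001, 0, 0, 0, 0],
    [-1, 0, 0.001, 0, 0, 0, 0],
    [-1, 0, 0.001, 0, 0, 0, 0],
    [-1, 0, 0, 0, 0, 0, 0],
    [-1, 0, 0, 0, 0, 0, 0],
  ],
)

```text
clock: 22.22
tcp_pos: [0.4898, -0.0471, 0.0528]
orientation: [0.003, 0.71, 0.704, 0.001]
wrist_force: [7.0, -1.0, -2.6]
finger_gap: 0.0245
```

```bash
python3 - <<'E'
from h import *
polar()
E
```

```text
t 22.23 tcp [ 0.4898 -0.0471  0.0528] th 1.563 F [ 7.  -1.  -2.6] gap 0.0245
R 0.2407 swing -0.018 yaw-radial -0.023 Frad_in 7.04 Ftan(ccw) 1.12
```

carry_out(
  steps=[
    [-1, 0, 0.001, 0, 0, 0, 0],
    [-1, 0, 0.001, 0, 0, 0, 0],
    [-1, 0, 0.001, 0, 0, 0, 0],
    [-1, 0, 0, 0, 0, 0, 0],
    [-1, 0, 0, 0, 0, 0, 0],
  ],
)

```text
clock: 22.85
tcp_pos: [0.4923, -0.0472, 0.0527]
orientation: [0.002, 0.71, 0.704, 0.001]
wrist_force: [5.0, 0.7, -1.4]
finger_gap: 0.0248
```

```bash
python3 - <<'E'
from h import *
polar()
E
```

```text
t 22.85 tcp [ 0.4923 -0.0472  0.0527] th 1.563 F [ 5.   0.7 -1.4] gap 0.0248
R 0.2382 swing -0.018 yaw-radial -0.023 Frad_in 4.99 Ftan(ccw) -0.61
```

carry_out(
  steps=[
    [-1, 0, 0.001, 0, 0, 0, 0],
    [-1, 0, 0.001, 0, 0, 0, 0],
    [-1, 0, 0.001, 0, 0, 0, 0],
    [-1, 0, 0, 0, 0, 0, 0],
    [-1, 0, 0, 0, 0, 0, 0],
  ],
)

```text
clock: 23.48
tcp_pos: [0.4931, -0.046, 0.0517]
orientation: [-0.0, 0.71, 0.705, -0.0]
wrist_force: [1.4, -3.1, -0.5]
finger_gap: 0.0247
```

```bash
python3 - <<'E'
from h import *
polar()
E
```

```text
t 23.48 tcp [ 0.4931 -0.046   0.0517] th 1.564 F [ 1.4 -3.1 -0.5] gap 0.0247
R 0.2374 swing -0.023 yaw-radial -0.018 Frad_in 1.42 Ftan(ccw) 3.14
```

carry_out(
  steps=[
    [-1, -0.001, 0.001, 0, 0, 0, 0],
    [-1, 0, 0.001, 0, 0, 0, 0],
    [-1, 0, 0.001, 0, 0, 0, 0],
    [-1, 0, 0, 0, 0, 0, 0],
    [-1, 0, 0, 0, 0, 0, 0],
  ],
)

```text
clock: 24.1
tcp_pos: [0.4961, -0.0466, 0.0517]
orientation: [-0.0, 0.709, 0.705, -0.0]
wrist_force: [0.1, -0.2, -1.0]
finger_gap: 0.025
```

```bash
python3 - <<'E'
from h import *
polar();polar(); shot('scene','scene12')
a=cv2.imread('pics/scene12.png')[235:295,265:325]
b=cv2.resize(a,(600,600),interpolation=cv2.INTER_CUBIC)
cv2.imwrite('pics/m12.png',np.clip(255*(b/255.)**.6,0,255).astype(np.uint8))
E
```

```text
t 24.1 tcp [ 0.4961 -0.0466  0.0517] th 1.564 F [ 0.1 -0.2 -1. ] gap 0.025
R 0.2344 swing -0.02 yaw-radial -0.02 Frad_in 0.08 Ftan(ccw) 0.23
t 24.1 tcp [ 0.4961 -0.0466  0.0517] th 1.564 F [ 0.1 -0.2 -1. ] gap 0.025
R 0.2344 swing -0.02 yaw-radial -0.02 Frad_in 0.08 Ftan(ccw) 0.23
```

View pics/m12.png

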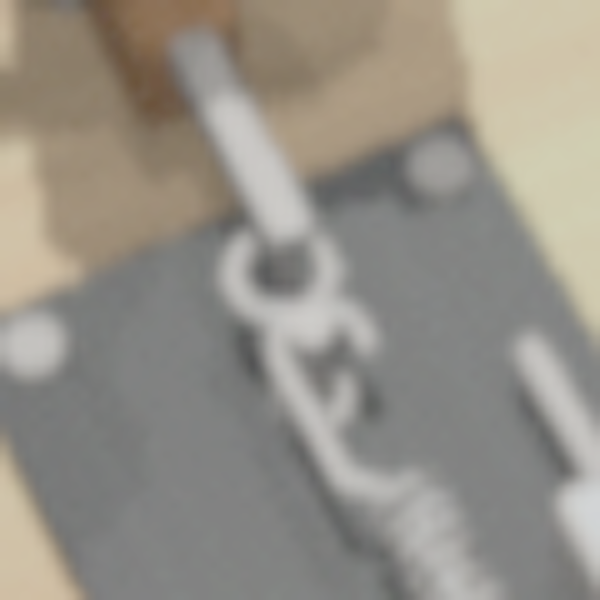

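Hook bend sits around the post (top near (308,315)), puller load zero, pin free in the eye. Lift straight out and carry to free bench left of the plate.

carry_out(
  steps=[
    [-1, 0, 0.001, 0, 0, 0, 0],
    [-1, 0, 0, -0.005, 0, 0, 0],
    [-1, 0, 0, -0.008, 0, 0, 0],
    [-1, 0, 0, -0.01, 0, 0, 0],
    [-1, 0, 0, -0.017, 0, 0, 0],
    [-1, 0, 0, -0.02, 0, 0, 0],
    [-1, 0, -0.02, 0, 0, 0, 0],
    [-1, 0.03, 0, 0, 0, 0, 0],
    [-1, 0.03, 0, 0, 0, 0, 0],
    [-1, 0.03, 0, 0, 0, 0, 0],
    [-1, 0.03, 0, 0, 0, 0, 0],
    [-1, 0.027, 0, 0, 0, 0, 0],
    [-1, 0, 0, 0.03, 0, 0, 0],
    [-1, 0, 0, 0.03, 0, 0, 0],
    [-1, 0, 0, 0.018, 0, 0, 0],
    [-1, 0, 0, 0, 0, 0, 0],
    [-1, 0, 0, 0, 0, 0, 0],
  ],
)

```text
clock: 26.28
tcp_pos: [0.4791, 0.1003, 0.0348]
orientation: [0.0, 0.71, 0.705, 0.001]
wrist_force: [0.4, 0.2, -1.9]
finger_gap: 0.0245
```

```bash
python3 - <<'E'
from h import *
rep()
E
```

```text
t 26.27 tcp [0.4791 0.1003 0.0348] th 1.564 F [ 0.4  0.2 -1.9] gap 0.0245
```

carry_out(
  steps=[
    [-1, 0, 0, 0.003, 0, 0, 0],
    [-1, 0, 0, 0.003, 0, 0, 0],
    [-1, 0, 0, 0.0015, 0, 0, 0],
    [-1, 0, 0, 0, 0, 0, 0],
    [-1, 0, 0, 0, 0, 0, 0],
  ],
)

```text
clock: 26.9
tcp_pos: [0.4783, 0.1003, 0.0263]
orientation: [-0.0, 0.709, 0.705, 0.0]
wrist_force: [0.4, 0.7, -1.0]
finger_gap: 0.0247
```

carry_out(
  steps=[
    [-1, 0, 0, 0.001, 0, 0, 0],
    [-1, 0, 0, 0, 0, 0, 0],
    [0, 0, 0, 0, 0, 0, 0],
    [1, 0, 0, 0, 0, 0, 0],
    [1, 0, 0, 0, 0, 0, 0],
    [1, 0, 0, 0, 0, 0, 0],
    [1, 0, 0, -0.015, 0, 0, 0],
    [1, 0, 0, -0.03, 0, 0, 0],
    [1, 0, 0, -0.04, 0, 0, 0],
    [1, 0, 0, -0.04, 0, 0, 0],
    [1, 0, 0, -0.04, 0, 0, 0],
    [1, 0, 0, 0, 0, 0, 0],
    [1, 0, 0, 0, 0, 0, 0],
  ],
)

```text
clock: 28.52
tcp_pos: [0.4781, 0.1003, 0.1905]
orientation: [0.0, 0.71, 0.705, 0.0]
wrist_force: [-0.3, -0.0, -0.1]
finger_gap: 0.0854
```

```bash
python3 - <<'E'
from h import *
rep(); shot('scene','scene13')
m=np.zeros((600,800,3),np.uint8)
a=cv2.imread('pics/scene13.png'); m[:480,:640]=a; q=cv2.resize(a[240:290,270:320],(250,250),interpolation=cv2.INTER_CUBIC)
m[350:,550:]=np.clip(255*(q/255.)**.6,0,255); cv2.imwrite('pics/m13.png',m)
E
```

```text
t 28.52 tcp [0.4781 0.1003 0.1905] th 1.564 F [-0.3 -0.  -0.1] gap 0.0854
```

```bash
python3 - <<'E'
from h import *
a,b,c=[cv2.imread(f'pics/scene{i}.png').astype(int) for i in(0,12,13)]
for n,u0,u1,v0,v1 in[('tin',435,475,145,190),('socket',110,135,245,272),('screwdr',155,205,290,378),('holster',352,396,155,205)]:
    print(n,'mean diff vs start',np.abs(a-c)[v0:v1,u0:u1].mean().round(1))
# hook/spring region: 12 vs 13 (pin/shaft excluded)
print('hook diff 12-13',np.abs(b-c)[264:310,285:335].mean().round(1),'vs start',np.abs(a-c)[264:310,285:335].mean().round(1))
g=c.max(2); print('\n'.join(' '.join(f'{v:3d}' for v in r) for r in g[255:286,286:308]))
shot('wrist','w13'); w=cv2.imread('pics/w13.png').astype(int)
m=((w[...,2]>1.6*w[...,1])&(w[...,2]>50)&(w[...,1]>1.3*w[...,0])).astype(np.uint8)
n,l,s,ce=cv2.connectedComponentsWithStats(m); i=np.argmax(s[1:,4])+1; print(s[i],ray('w13',*ce[i],.036))
E
```

```text
tin mean diff vs start 7.5
socket mean diff vs start 6.9
screwdr mean diff vs start 7.7
holster mean diff vs start 12.5
hook diff 12-13 2.9 vs start 14.9
172 162 155 138 120 105  90  82  80  77  78  77  78  77  79  81  79  81  80  78  80  80
147 127 117 102  94  96  96  97  96  89  81  78  77  77  79  80  80  78  80  80  78  79
104  90  91  98 114 130 137 137 134 122 101  85  79  76  79  81  79  81  80  79  77  77
 79  85 103 129 141 146 145 145 146 143 135 112  87  79  78  79  79  78  78  79  77  77
 79  96 132 146 140 128 119 118 123 137 148 138 105  81  78  79  79  79  81  80  78  79
 85 113 144 141 116  97  87  85  91 111 142 149 122  90  78  78  78  79  79  79  80  77
 91 125 146 128  96  81  78  77  78  91 123 149 135 102  78  77  78  78  78  79  79  79
 94 131 148 123  91  76  78  74  77  84 113 146 137 102  82  77  79  78  78  80  81  81
 89 125 150 134 101  78  70  67  73  93 123 146 129  96  78  77  79  78  79  79  80  80
 81 108 141 145 126 100  87  83  91 118 139 147 129 103  86  81  79  77  79  80  80  80
 77  91 120 141 142 137 134 133 137 148 156 154 144 134 114  92  7
[... 1138 characters left out ...]
 77  77  79  78  80  79  78
 76  76  77  74  75  75  74  71  59  75 126 156 147 111  85  78  80  78  79  80  79  78
 77  77  77  74  76  75  74  73  64  59 102 147 158 130  95  83  79  78  79  79  78  79
 77  77  75  76  75  75  75  75  70  55  74 126 156 151 123 102  93  86  83  92  92  89
 76  76  75  75  76  76  74  73  73  61  57  98 144 159 151 140 129 115 113 123 122 108
 78  76  77  76  76  75  75  76  74  69  53  70 116 145 152 153 150 143 141 138 129 117
 76  75  76  77  78  77  76  76  74  72  60  54  79 105 122 131 141 143 139 128 127 133
 78  76  77  76  77  77  75  75  75  73  69  56  54  72  84  96 116 120 117 124 139 142
[321 167  15   6  34] [0.43867077 0.10473981 0.036     ]
```

```bash
python3 - <<'E'
from h import *
e=ray('scene13',293,261.5,.04); print('eye',e,'radius',np.hypot(*(e[:2]-[.7305,-.0445]))); rep(); print(env.hand_in())
E
```

```text
eye [ 0.58838659 -0.04691566  0.04      ] radius 0.14213393980514608
t 28.62 tcp [0.4774 0.1003 0.1893] th 1.564 F [-0.9 -0.1 -0.4] gap 0.0854
the job is handed in; nothing more can be done
None
```

The spring's hook is on the anchor post, the puller is back on the bench, and the job was handed in at 28.6 s on the robot's clock.

**What I did:** I drew the puller out of the holster by its shaft, laid it down clear of the holster and let go, then took it by the wooden handle. I put the pin through the eye and stretched the spring to about 0.048 m (9.2 N). I swung the hook over until the shank touched the post (3.5 N sideways). Then I eased it back in 1–2 mm steps until the puller carried no load. I lifted the pin straight out and laid the puller on free bench left of the plate, with the handle at about (0.478, 0.100).

**Last checks:**
- **Spring:** With the puller gone, the eye sits 142 mm from the swivel. That is right for a hook resting on the post (about 144 mm; relaxed would be 115 mm). The hook area of the image hardly changed after the puller left.
- **Robot:** It was clear of everything, with wrist force near zero at hand-in.
- **Tin, socket and screwdriver:** Comparing the images with the start showed only small differences (about 7–8 grey levels, which I took as lighting and shadow). I did not measure their positions again.

**Not fully confirmed:**
- The last picture could not be viewed because the limit of 12 was reached, so the final state was judged from numbers only.
- The colour check for the wooden handle caught only its far end, at y of about 0.105. The puller's resting place therefore comes mainly from the arm's position when it let go.
- Force readings during the easing scattered by about ±0.6 N.

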